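Load the mould disc's core plugs and hold the guide rod through both bushings

TASK

Load the mould disc: stand the brass core plug fully home in the pocket marked with one red dot, then the dark steel plug in the pocket marked with two dots, and let go of each. Then take the red-headed guide rod out of its blue holder and thread it from above through the brass bushing on the overhanging beam and on through the brass bushing in the middle of the disc. Finish while still holding the rod still in the gripper: its tip well out below the disc's bushing yet well clear of the table, its red head well clear above the beam's bushing; leave the other tools and castings on the bench where they are.

Things in the scene. Friction and masses are not known exactly. Their poses are not given: they have to be found in the camera images.
- station: Fixed pinning station; origin on the table under the bushing axis, x towards its green post, z up. Dark ring (150 to 210 mm diameter, 6 mm high) and four feet carry the disc; its middle is open down to the table. Post 30 x 36 mm at x = 140 to 170 mm, 135 mm high (bolt to 141), on the far left side, away from the robot; beam 24 mm wide, z = 114 to 135 mm, runs from it to the upper bushing.
- upper_bush (a point): Centre of the mouth of the upper brass bushing, at the beam's end, 135 mm above the table. Bushing 36 mm outside diameter, its underside 110 mm above the table, vertical bore 14.5 mm with a 45 degree lead-in 22.5 mm wide at the mouth. Nothing stands above it.
- disc: Fixed beige mould disc, 250 mm diameter, 20 mm thick, level; origin at the centre of its underside, 45 mm above the table, exactly below the upper bushing, z up. Four black pocket rings on it, 85 mm from its centre, marked by one to four red dots near the rim; three and four already hold aluminium plugs (tops 115 mm above the table). Its turn varies between starts.
- pocket1 (a point): Centre of the floor of the pocket marked with one dot, 65 mm above the table (the disc's top face). The black ring round it is 10 mm high, 41 mm outside diameter, 29 mm bore, with a 3 mm lead-in.
- pocket2 (a point): Centre of the floor of the pocket marked with two dots; the same sizes as pocket1.
- lower_bush (a point): Centre of the mouth of the lower brass bushing in the middle of the disc, 70 mm above the table, coaxial with the upper one. 38 mm outside diameter, underside 42 mm above the table, vertical bore 14.5 mm right through, with a 45 degree lead-in 22.5 mm wide.
- plug_brass: Loose brass core plug, 50 mm tall, standing on the mat: foot 24 mm diameter to 18 mm up (3 mm chamfer), above it a 20 mm diameter grip up to the top. Origin at the centre of its underside, z up. About 0.13 kg.
- plug_dark: Loose dark steel core plug, same shape, size and origin as the brass one. The two may stand on either end of the mat, 90 mm apart.
- mat: Fixed black rubber mat 180 x 80 x 4 mm on which both plugs stand 45 mm either side of its centre along its long (x) axis; origin at the centre of its underside.
- holder: Fixed blue block 56 x 56 x 50 mm; origin at the centre of its underside. The rod stands upright in its 13.5 mm hole, whose floor is 5 mm above the table, so that it must be lifted straight up by 45 mm to come out.
- rod: Loose steel guide rod with a red head: shaft 12 mm diameter, 135 mm long, its tip tapered to 7 mm over the last 4 mm; above it a round head 20 mm diameter, 30 mm tall. Origin at the centre of the tip's end face, z along the rod towards the head. About 0.18 kg.
- rod_tip (a point): Centre of the rod's tip end face (same point as the rod's origin). To hold the rod spanning both bushings aim at about 22 mm above the table.
- rod_head (a point): Middle of the rod's red head, on its axis, 150 mm above the tip: where to grip it.
- jar: Bystander: closed jar 60 mm diameter, 85 mm tall, standing to the right of the station; origin at its underside.
- brush: Bystander: brush lying near the robot, right; origin under its middle.
- screwdriver: Bystander: screwdriver lying near the robot, left; origin under its middle.
- wrench: Bystander: wrench lying beyond the holder, right; origin under its middle.
- casting_a: Bystander: round grey zinc casting 36 mm diameter, 22 mm tall, near the robot; origin at its underside.
- casting_b: Bystander: grey zinc link casting 72 mm long, 16 mm tall, near the robot; origin at its underside.
There are look-alikes about, which are no part of the job. Leave any orange look-alike of the rod alone.

How it is judged (in metres and radians):
On the way, in this order (a step that is already met when the one before it is completed fails the run):
1. the brass plug stands fully home in the one-dot pocket, let go (horizontal distance between plug_brass and pocket1 below 0.004 m and z of plug_brass in the frame of disc between 0.016 and 0.0235 m and angle between plug_brass's own z axis and vertical below 0.12 rad and contact force between the fingers and plug_brass below 0.3 N), for 0.2 s.
2. then the dark steel plug stands fully home in the two-dot pocket, let go (horizontal distance between plug_dark and pocket2 below 0.004 m and z of plug_dark in the frame of disc between 0.016 and 0.0235 m and angle between plug_dark's own z axis and vertical below 0.12 rad and contact force between the fingers and plug_dark below 0.3 N), for 0.2 s.
3. then the rod, upright, has its tip through the upper bushing (horizontal distance between rod_tip and upper_bush below 0.005 m and z of rod_tip in the frame of station below 0.105 m and angle between rod's own z axis and vertical below 0.08 rad), for 0.05 s.
At the end, for the whole second after the job is handed in: Both plugs seated in their pockets (4 mm of centre, 3.5 mm of floor, tilt under 0.12 rad), untouched; the gripper holds the rod (over 2 N), still, upright (0.06 rad), within 5 mm of the bushing axis, tip 6 to 38 mm above the table (through both bushings, head clear) (all of step 1 and all of step 2 and horizontal distance between rod_tip and lower_bush below 0.005 m and z of rod_tip in the frame of station between 0.006 and 0.038 m and angle between rod's own z axis and vertical below 0.06 rad and linear speed of rod below 0.02 m/s and contact force between the fingers and rod above 2 N); the arm keeps its last pose, push and grip.
It fails at once if a bystander (jar, brush, screwdriver, wrench or loose casting) is moved more than 30 mm (distance of any of jar, brush, screwdriver, wrench, casting_a, casting_b from where it was at the start of the episode above 0.03 m).
It also fails if it takes over 72 s, if anything falls off the work surface, if the arm or the gripper's body presses on something with over 40 N, if the wrist force passes 120 N, or if a joint passes its speed limit or range.

ROBOT

A 6-joint arm with a two-finger parallel gripper is mounted at the origin on the work surface. World frame = base frame: x ahead of the robot, y to its left, z up, the work surface at z = 0. Lengths are in mm, angles in rad, forces in N, time in s.
With the tool pointing down it reaches from about 400 to 825 mm from the base axis. Payload 7 kg.
Tool frame: the origin (TCP) lies at the very end of the fingers, on their centre line; the grasp point (between the pads) lies 19 mm behind it; z points along the fingers, y is the line along which they close (so a half turn about z gives the same grasp; the last joint's range is limited). The gripper opens to 88 mm and grips with 3 to 60 N. Pads are 19 mm wide; open, the fingers measure 130 mm over their backs; the gripper's body (78 mm by 193 mm) begins 47 mm behind the grasp point.
Start: joints at [-0.865, 0.359, 0.012, 0, -1.224, -0.288], TCP at [273.854, -616.927, 226.561] pointing down, gripper open.
Joint ranges: [-3.07, 3.07], [-1.43, 2.12], [-1.02, 1.25], [-3.03, 1.67], [-3.05, -0], [-3.03, 3.03]. Speed limits (rad/s): [2.39, 2.39, 3.01, 3.14, 3.14, 3.14].

INTERFACE

Orientations are given as a unit quaternion [x, y, z, w].
In Python, from plant import bot gives the robot as it stands. Calls block until the motion is done:
- bot.move_ptp(position, orientation): joint-space move of the TCP to a pose.
- bot.line_to(position, velocity=150, ori=None): straight line of the TCP; ori=None keeps the orientation; velocity is the mean speed in mm/s.
- bot.move_joints(angles): joint-space move.
- bot.move_gripper(opening, force=None): finger opening in mm; force is the grip in N (None keeps the last); returns when the fingers have stopped.
- bot.pause(seconds).
- bot.solve_ik(position, orientation): joint angles nearest the present ones, or None.
- bot.read_state(): the state.
- bot.camera(name): name is "side" or "top" or "wrist"; returns the picture (400x640x3 uint8, red, green, blue); there is no depth.
- bot.get_calibration(name): a dict with "fx", "fy", "cx", "cy" (pixels), "view" (4x4, takes a point from world to camera coordinates); the wrist camera has in their place "T_tool_cam" (4x4, takes a point from camera to tool coordinates, whose origin is the TCP and whose axes are the flange's). Camera axes: x right, y up, looking along -z (the intrinsics and any distortion apply to the point x, -y, -z); pixel columns grow to the right and rows downward; lengths in mm; the calibration is good to about 2 mm. A picture is of the moment at which its call begins: read the wrist's pose just before it. get_calibration takes no time and is no camera call.
A pose or a line that the arm cannot do raises bot.Unreachable and nothing moves.
- bot.close_job(): hands the job in; it is judged then, once.
The state is a dict: "t": time; "joint_pos": joint angles; "qvel": joint speeds; "tau": joint torques, N m; "tcp_pos": TCP position; "eef_rot": TCP orientation; "contact_force": force on the tool from outside, world axes, zero at the start; "moment": the same for the moment, N m; "width": finger opening in mm; "finger_force": force on a finger pad.
Only numpy, scipy, OpenCV 4.12 (cv2) and the standard library are available. Lean on these libraries where they do the work, as an engineer would, in place of code of your own. Each camera call takes 0.05 s, during which the arm holds its last target. There are 200 camera calls.

## Working session

There is one attempt and no reset: what is moved stays moved. The work goes in short steps, each a Python script; the robot and the scene stay as the last script left them, time stands still between calls to the robot, and variables do not carry over. Pictures are saved under pics/ and viewed, at most 10 in all, crops included, and the job is handed in when it is done.

```bash
ls; mkdir -p pics; python3 - <<'E'
from plant import bot
import cv2,numpy as np
s=bot.read_state();print(s['t'],s['tcp_pos'],s['eef_rot'])
for n in("top","side"):
    im=bot.camera(n);cv2.imwrite(f"pics/{n}0.png",im[:,:,::-1])
for n in("top","side","wrist"):
    print(n,{k:np.round(v,3).tolist() for k,v in bot.get_calibration(n).items()})
E
```

```text
pics
0.0 [ 273.63222878 -616.51610834  225.6351359 ] [-2.07295200e-01  9.78278089e-01  7.88132144e-04 -2.44608782e-04]
top {'fx': 412.265, 'fy': 412.265, 'cx': 323.472, 'cy': 194.36, 'view': [[-0.019, -1.0, -0.01, -79.852], [0.998, -0.02, 0.053, -522.67], [-0.053, -0.009, 0.999, -1043.679], [0.0, 0.0, 0.0, 1.0]]}
side {'fx': 409.862, 'fy': 409.862, 'cx': 325.117, 'cy': 195.534, 'view': [[-1.0, -0.002, -0.011, 505.61], [-0.007, -0.624, 0.782, -146.143], [-0.008, 0.782, 0.624, -933.515], [0.0, 0.0, 0.0, 1.0]]}
wrist {'fx': 303.909, 'fy': 303.909, 'cx': 319.232, 'cy': 204.81, 'T_tool_cam': [[0.0, 0.958, 0.287, 77.466], [1.0, -0.0, -0.0, -0.826], [0.0, 0.287, -0.958, -158.304], [0.0, 0.0, 0.0, 1.0]]}
```

View pics/top0.png

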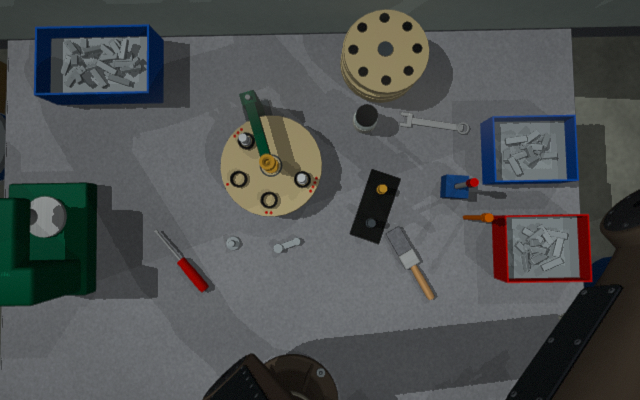

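View pics/side0.png

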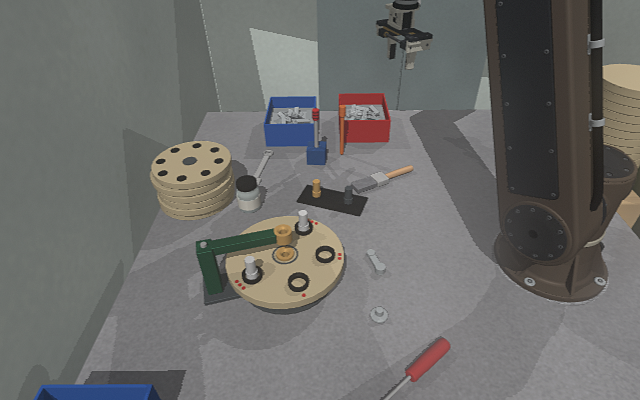

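```bash
cat > h.py <<'E'
from plant import bot
import cv2,numpy as np
from scipy.spatial.transform import Rotation as R
def cam(name,st=None):
    c=bot.get_calibration(name)
    if name=="wrist":
        T=np.eye(4);T[:3,:3]=R.from_quat(st['eef_rot']).as_matrix();T[:3,3]=st['tcp_pos']
        M=T@np.array(c['T_tool_cam'])
    else: M=np.linalg.inv(np.array(c['view']))
    return c,M
def ray(cm,px):
    c,M=cm
    if 'dist' in c: px=cv2.undistortPoints(np.array([[px]],float),np.array([[c['fx'],0,c['cx']],[0,c['fy'],c['cy']],[0,0,1.]]),np.array(c['dist']),P=np.array([[c['fx'],0,c['cx']],[0,c['fy'],c['cy']],[0,0,1.]]))[0,0]
    d=M[:3,:3]@np.array([(px[0]-c['cx'])/c['fx'],-(px[1]-c['cy'])/c['fy'],-1])
    return M[:3,3],d/np.linalg.norm(d)
def plane(cm,px,z):
    o,d=ray(cm,px);return o+d*(z-o[2])/d[2]
def tri(rs):
    A=0;b=0
    for o,d in rs:
        P=np.eye(3)-np.outer(d,d);A=A+P;b=b+P@o
    p=np.linalg.solve(A,b)
    return p,[float(np.round(np.linalg.norm((np.eye(3)-np.outer(d,d))@(p-o)),1)) for o,d in rs]
def proj(cm,p):
    c,M=cm;q=np.linalg.inv(M)@np.append(p,1)
    return np.array([c['cx']-c['fx']*q[0]/q[2],c['cy']+c['fy']*q[1]/q[2]])
def q(yaw): # tool down, tool x at world angle yaw
    return [np.cos(yaw/2),np.sin(yaw/2),0,0]
def shot(fn):
    st=bot.read_state();im=bot.camera("wrist");cv2.imwrite(fn,im[:,:,::-1])
    np.savez(fn[:-4]+".npz",p=st['tcp_pos'],r=st['eef_rot']);return st
E
python3 - <<'E'
from h import *
t=cam("top");s=cam("side");print([sorted(bot.get_calibration(n)) for n in("top","wrist")])
for n,a,b in [("brass",(382,188),(316,181)),("dark",(370,223),(348,188)),("rodtop",(473,182),(316,110)),("r1",(238,180),(298,281)),("r2",(269,200),(325,254)),("ub",(266,160),(283,229)),("orange",(489,217),(342,107))]:
    print(n,*[np.round(x,1) for x in tri([ray(t,a),ray(s,b)])])
for c in[(510,-230),(560,0),(510,-80)]:
  for y in(3.14,2.8,1.57,-1.57,0,.3):
    j=bot.solve_ik([*c,330],q(y));print(c,y,None if j is None else np.round(j,2))
E
```

```text
[['cx', 'cy', 'fx', 'fy', 'view'], ['T_tool_cam', 'cx', 'cy', 'fx', 'fy']]
brass [ 530.7 -234.8   54. ] [1. 1.]
dark [ 446.2 -203.1   54. ] [0.1 0.1]
rodtop [ 531.9 -418.4  167.9] [1.6 1.6]
r1 [557.4 116.8  71.3] [0.4 0.4]
r2 [506.   42.3  68.2] [0.9 0.9]
ub [592.   38.1 137.3] [3.3 3.3]
orange [ 456.  -453.7  158.8] [0.4 0.4]
(510, -230) 3.14 [-0.07  0.12 -0.07  0.   -1.38 -1.5 ]
(510, -230) 2.8 [-0.07  0.12 -0.07  0.   -1.38 -1.84]
(510, -230) 1.57 None
(510, -230) -1.57 [-0.07  0.12 -0.07  0.   -1.38  0.07]
(510, -230) 0 [-0.07  0.12 -0.07  0.   -1.38  1.64]
(510, -230) 0.3 [-0.07  0.12 -0.07  0.   -1.38  1.94]
(560, 0) 3.14 [ 0.35  0.12 -0.07  0.   -1.38 -1.92]
(560, 0) 2.8 [ 0.35  0.12 -0.07  0.   -1.38 -2.26]
(560, 0) 1.57 [ 0.35  0.12 -0.07  0.   -1.38  2.79]
(560, 0) -1.57 [ 0.35  0.12 -0.07  0.   -1.38 -0.35]
(560, 0) 0 [ 0.35  0.12 -0.07  0.   -1.38  1.22]
(560, 0) 0.3 [ 0.35  0.12 -0.07  0.   -1.38  1.52]
(510, -80) 3.14 [ 0.23  0.04 -0.16  0.   -1.37 -1.8 ]
(510, -80) 2.8 [ 0.23  0.04 -0.16  0.   -1.37 -2.14]
(510, -80) 1.57 [ 0.23  0.04 -0.16  0.   -1.37  2.92]
(510, -80) -1.57 [ 0.23  0.04 -0.16  0.   -1.37 -0.22]
(510, -80) 0 [ 0.23  0.04 -0.16  0.   -1.37  1.35]
(510, -80) 0.3 [ 0.23  0.04 -0.16  0.   -1.37  1.65]
```

```bash
python3 - <<'E'
from h import *
for i,(p,y) in enumerate([((500,-310,290),3.14),((500,-310,290),0),((570,60,300),0),((570,60,300),3.14)]):
    bot.move_ptp(list(p),q(y));bot.pause(.3);shot(f"pics/w{i}.png")
print(bot.read_state()['t'])
ims=[cv2.resize(cv2.imread(f"pics/w{i}.png"),(400,250),interpolation=cv2.INTER_AREA) for i in range(4)]
cv2.imwrite("pics/w.png",np.vstack([np.hstack(ims[:2]),np.hstack(ims[2:])]))
E
```

```text
9.65
```

View pics/w.png

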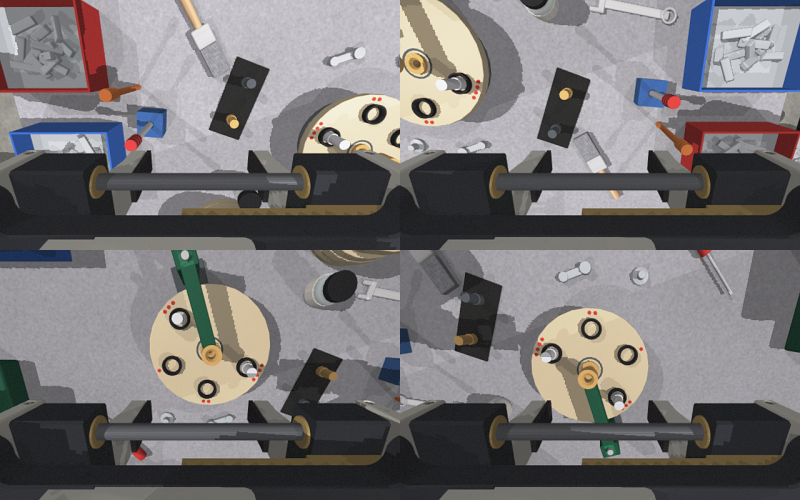

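```bash
python3 - <<'E'
from h import *
P=dict(w0=[(374,194),(398,134),(212,230)],w1=[(264,150),(242,210),(433,162)],w2=[(275,184),(331,222),(338,168)],w3=[(363,168),(306,126),(301,208)])
rows=[[],[],[]]
for k,v in P.items():
    im=cv2.imread(f"pics/{k}.png")
    for r,(x,y) in enumerate(v): rows[r].append(cv2.resize(im[y-24:y+24,x-24:x+24],(192,192),interpolation=cv2.INTER_NEAREST))
cv2.imwrite("pics/crops.png",np.vstack([np.hstack(r) for r in rows]))
E
```

```text
(no output)
```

View pics/crops.png

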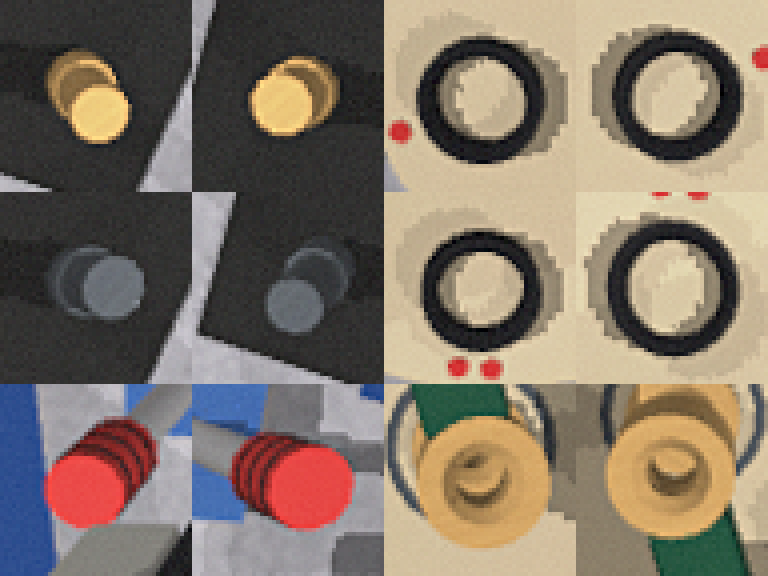

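```bash
cat > meas.py <<'E'
from h import *
P=dict(brass=[(0,374,194),(1,264,150)],dark=[(0,404,134),(1,242,213)],rod=[(0,210,233),(1,437,164)],r1=[(2,275,184),(3,363,168)],r2=[(2,331,222),(3,306,126)],ub=[(2,338,168),(3,301,208)])
ims=[cv2.imread(f"pics/w{i}.png").astype(int) for i in range(4)]
def mask(n,im):
    b,g,r=im[...,0],im[...,1],im[...,2]
    return {'brass':(r>205)&(r-b>60),'dark':(r>70)&(b-r>8)&(r<135),'rod':(r>200)&(g<120),'ub':(r>190)&(r-b>75)}.get(n,im.max(-1)<62)
out={}
dbg=[]
for n,v in P.items():
    rs=[];info=[]
    for i,x,y in v:
        w=26;sub=ims[i][y-w:y+w,x-w:x+w]
        m=mask(n,sub).astype(np.uint8)
        if n in('brass','dark','rod'): m=cv2.morphologyEx(m,cv2.MORPH_OPEN,cv2.getStructuringElement(cv2.MORPH_ELLIPSE,(7,7)))
        k,l,s,c=cv2.connectedComponentsWithStats(m)
        j=1+np.argmin([np.hypot(*(c[a]-w))+(1e3 if s[a][4]<60 else 0) for a in range(1,k)])
        cn=max(cv2.findContours((l==j).astype(np.uint8),cv2.RETR_EXTERNAL,cv2.CHAIN_APPROX_NONE)[0],key=len)
        e=cv2.fitEllipse(cv2.convexHull(cn)) if n in('r1','r2','ub') else cv2.fitEllipse(cn)
        px=np.array(e[0])+[x-w,y-w]
        z=np.load(f"pics/w{i}.npz");st=dict(tcp_pos=z['p'],eef_rot=z['r'])
        cm=cam("wrist",st);rs.append(ray(cm,px));info.append((np.round(px,1).tolist(),np.round(e[1],1).tolist(),np.linalg.norm(cm[1][:3,3])))
        d=cv2.resize(sub.astype(np.uint8),None,fx=4,fy=4,interpolation=0);cv2.ellipse(d,((e[0][0]*4+2,e[0][1]*4+2),(e[1][0]*4,e[1][1]*4),e[2]),(255,0,255),1);dbg.append(d)
    p,er=tri(rs);out[n]=p
    print(n,np.round(p,1),er,[(a,b,'dia mm %.1f'%(np.mean(b)*np.linalg.norm(p-rs[k][0])/304)) for k,(a,b,_) in enumerate(info)])
    h=dict(brass=54,dark=54,rod=170,r1=75,r2=75,ub=135)[n]
    print('   plane',[np.round(o+d*(h-o[2])/d[2],1)[:2].tolist() for o,d in rs])
np.savez('pts.npz',**out)
u=out['ub'][:2];print('r1',np.linalg.norm(out['r1'][:2]-u),'r2',np.linalg.norm(out['r2'][:2]-u),'r12',np.linalg.norm(out['r1']-out['r2']),'plugs',np.linalg.norm((out['brass']-out['dark'])[:2]))
cv2.imwrite('pics/dbg.png',cv2.resize(np.vstack([np.hstack(dbg[:6]),np.hstack(dbg[6:])]),(798,266)))
E
python3 meas.py
```

```text
brass [ 530.8 -236.6   55.1] [0.6, 0.6] [([374.5, 197.9], [12.2, 13.5], 'dia mm 17.5'), ([262.1, 151.5], [13.2, 14.4], 'dia mm 18.3')]
   plane [[531.0, -237.0], [530.6, -235.8]]
dark [ 444.7 -206.8   51.8] [2.3, 2.3] [([403.2, 131.8], [7.4, 11.6], 'dia mm 12.8'), ([246.3, 214.1], [7.3, 9.4], 'dia mm 11.8')]
   plane [[444.6, -205.0], [445.8, -209.7]]
rod [ 533.4 -418.8  171. ] [0.5, 0.5] [([208.8, 232.4], [17.0, 18.7], 'dia mm 18.6'), ([438.3, 163.6], [18.9, 20.9], 'dia mm 19.7')]
   plane [[533.9, -419.8], [533.3, -418.7]]
r1 [559.  116.9  72.6] [0.8, 0.8] [([274.8, 184.7], [30.8, 31.1], 'dia mm 40.7'), ([363.7, 167.7], [31.3, 31.6], 'dia mm 40.9')]
   plane [[559.5, 117.3], [558.5, 115.8]]
r2 [507.   43.5  72.5] [0.9, 0.9] [([330.8, 222.3], [29.3, 29.8], 'dia mm 39.9'), ([305.6, 125.8], [31.7, 33.3], 'dia mm 41.3')]
   plane [[507.9, 44.5], [506.9, 42.7]]
ub [591.2  38.8 136.1] [0.6, 0.6] [([338.5, 168.4], [32.7, 33.2], 'dia mm 35.5'), ([300.2, 206.4], [29.9, 31.9], 'dia mm 34.3')]
   plane [[591.0, 39.3], [591.6, 38.2]]
r1 84.5294020655417 r2 84.37136708170233 r12 89.9575734105107 plugs 91.04827854933069
```

View pics/dbg.png

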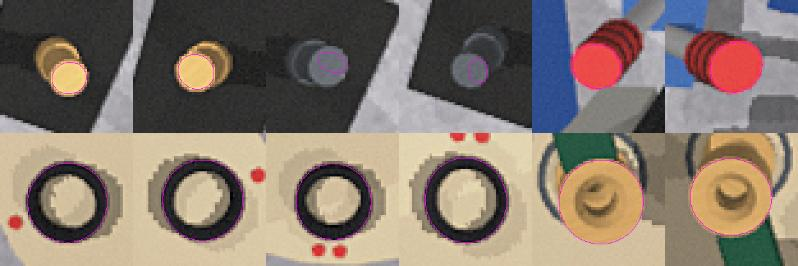

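```bash
sed -i "s/'dark':[^,]*,'rod'/'dark':(im.mean(-1)>72)\&(im.mean(-1)<135),'rod'/" meas.py; python3 meas.py | grep -A1 -E "dark|plugs"; cat >> h.py <<'E'
def rep(m=""):
    s=bot.read_state();print(m,'t%.1f'%s['t'],np.round(s['tcp_pos'],1),'F',np.round(s['contact_force'],1),'w%.1f'%s['width'],'ff',np.round(s['finger_force'],1));return s
def pick(xy,yaw,zg,zup,force=25,zclear=None):
    bot.move_ptp([*xy,zup],q(yaw));bot.line_to([*xy,zg+15],200);bot.line_to([*xy,zg],60)
    rep('at');bot.move_gripper(0 if 0 else 10,force);s=rep('grip')
    bot.line_to([*xy,zclear or zup],150);rep('up')
E
python3 - <<'E'
from h import *
pt=np.load('pts.npz');d=np.radians
for n,z,ys in[('brass',25,(161,-19)),('dark',25,(161,-19)),('r1',86,(22,-158)),('r2',86,(87,-93)),('rod',136,(180,0)),('ub',153,(180,0,90,-90))]:
    for y in ys:
        j=bot.solve_ik([*pt[n][:2],z],q(d(y)));print(n,y,None if j is None else np.round(j,2))
E
```

```text
dark [ 446.5 -206.5   55.8] [0.6, 0.6] [([401.8, 133.4], [13.9, 15.6], 'dia mm 19.7'), ([243.2, 214.0], [12.5, 13.7], 'dia mm 18.4')]
   plane [[446.6, -206.7], [445.8, -205.4]]
--
r1 84.5294020655417 r2 84.37136708170233 r12 89.9575734105107 plugs 89.49790802364926
brass 161 [-0.08  0.41 -0.43  0.   -0.73 -1.82]
brass -19 [-0.08  0.41 -0.43  0.   -0.73  1.32]
dark 161 [-0.03  0.3  -0.63 -0.   -0.64 -1.87]
dark -19 [-0.03  0.3  -0.63  0.   -0.64  1.27]
r1 22 [ 0.55  0.32 -0.4   0.   -0.85  1.41]
r1 -158 [ 0.55  0.32 -0.4   0.   -0.85 -1.74]
r2 87 [ 0.47  0.23 -0.53  0.   -0.81  2.62]
r2 -93 [ 0.47  0.23 -0.53  0.   -0.81 -0.52]
rod 180 [-0.38  0.43 -0.1   0.   -1.05 -1.19]
rod 0 [-0.38  0.43 -0.1   0.   -1.05  1.95]
ub 180 [ 0.4   0.28 -0.28  0.   -1.01 -1.97]
ub 0 [ 0.4   0.28 -0.28  0.   -1.01  1.18]
ub 90 [ 0.4   0.28 -0.28  0.   -1.01  2.75]
ub -90 [ 0.4   0.28 -0.28  0.   -1.01 -0.4 ]
```

```bash
python3 - <<'E'
from h import *
pt=np.load('pts.npz');d=np.radians
bot.move_gripper(50)
pick(pt['brass'][:2],d(161),25,120,25,190)
xy=pt['r1'][:2]
bot.move_ptp([*xy,190],q(d(-158)));bot.line_to([*xy,104],150);bot.pause(.2);rep('above')
shot("pics/p1.png")
for z in (98,94,90,88,86.5):
    bot.line_to([*xy,z],40);s=rep(z)
    if np.linalg.norm(s['contact_force'])>12:break
E
```

```text
at t12.7 [ 530.6 -236.7   24.9] F [-0.7  0.1 -0.4] w49.8 ff 0.0
grip t13.4 [ 530.8 -236.6   25.1] F [ 0.5 -0.2  0.9] w18.8 ff 25.0
up t14.6 [ 530.1 -236.4  188.9] F [-0.3  0.1 -2.4] w18.9 ff 25.0
above t16.9 [559.6 117.2 105.1] F [ 0.1  0.2 -1.6] w18.5 ff 25.0
98 t17.2 [558.7 116.8  97.6] F [ 0.9  0.5 -1.4] w19.2 ff 25.0
94 t17.5 [558.7 116.8  93.6] F [-1.4  0.2 -1.6] w19.1 ff 25.0
90 t17.7 [558.8 116.8  89.7] F [ 0.4 -0.2 -2.6] w19.3 ff 25.0
88 t18.0 [558.9 116.9  87.9] F [ 0.4  0.5 -2. ] w19.0 ff 25.0
86.5 t18.2 [558.9 116.9  86.4] F [-0.5 -1.  -1.8] w19.3 ff 25.0
```

```bash
python3 - <<'E'
from h import *
pt=np.load('pts.npz');d=np.radians
xy=pt['r1'][:2]
bot.line_to([*xy,85.7],40);rep('low')
bot.move_gripper(45);bot.pause(.2);bot.line_to([*xy,190],200);bot.pause(.2)
shot("pics/p2.png");rep()
im=cv2.imread("pics/p2.png");top=bot.camera("top")[:,:,::-1];cv2.imwrite("pics/t2.png",top)
cv2.imwrite("pics/c2.png",np.hstack([cv2.resize(im,(640,400))[:, :480],cv2.resize(top[110:230,210:330],(300,400))]))
E
```

```text
low t18.5 [559.1 117.   86.1] F [-1.  -0.1  2.5] w18.8 ff 25.0
 t20.3 [558.5 116.7 188.9] F [-0.6  0.3 -0. ] w44.8 ff 0.0
```

View pics/c2.png

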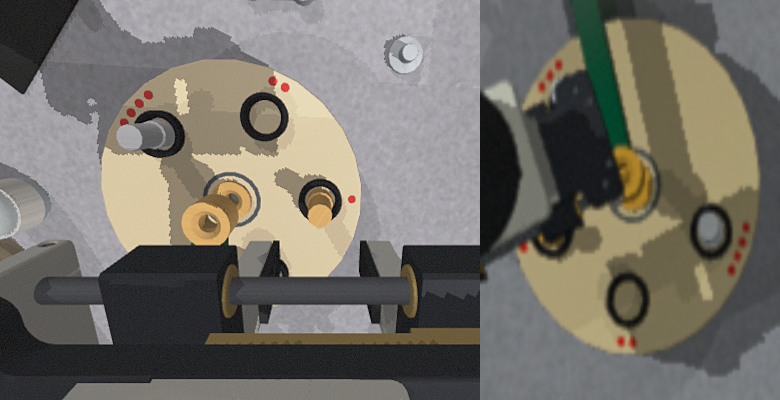

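```bash
python3 - <<'E'
from h import *
pt=np.load('pts.npz');d=np.radians
bot.move_gripper(50)
pick(pt['dark'][:2],d(161),25,120,25,190)
xy=pt['r2'][:2]
bot.move_ptp([*xy,190],q(d(-93)));bot.line_to([*xy,104],150);bot.pause(.2);rep('above')
for z in (96,90,87,85.7):
    bot.line_to([*xy,z],40);s=rep(z)
    if np.linalg.norm(s['contact_force'])>12:print("STOP");raise SystemExit
bot.move_gripper(45);bot.pause(.2);bot.line_to([*xy,190],200);bot.pause(.2)
shot("pics/p3.png");rep()
im=cv2.imread("pics/p3.png");cv2.imwrite("pics/c3.png",im)
E
```

```text
at t23.0 [ 446.3 -206.6   25. ] F [-0.2  0.1 -0.2] w50.2 ff 0.0
grip t23.6 [ 446.5 -206.5   25.1] F [-0.1 -0.3  0.1] w19.4 ff 25.0
up t24.8 [ 445.9 -206.4  189.1] F [-0.2 -0.4 -1.4] w19.0 ff 25.0
above t27.0 [507.6  43.7 105. ] F [-0.3 -0.6 -1.4] w18.6 ff 25.0
96 t27.3 [506.7  43.4  95.6] F [-0.5 -0.  -0.3] w18.6 ff 25.0
90 t27.6 [506.7  43.4  89.6] F [-0.7  0.  -1.6] w18.9 ff 25.0
87 t27.9 [506.9  43.4  86.8] F [-0.3 -0.2 -0.8] w19.2 ff 25.0
85.7 t28.1 [507.3  43.6  86.1] F [-0.8  0.3  2.6] w18.8 ff 25.0
 t29.9 [506.5  43.3 189. ] F [-0.   0.2  0.1] w45.1 ff 0.0
```

View pics/c3.png

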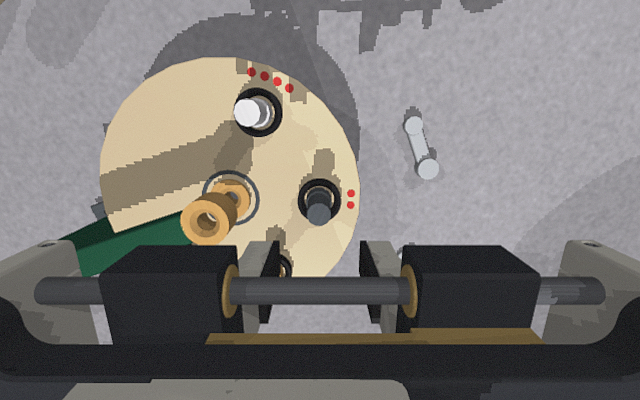

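```bash
python3 - <<'E'
from h import *
pt=np.load('pts.npz');d=np.radians
# cross-check of the upper bush in two further views
rs=[]
for f,(x,y) in (("p2",(208,223)),("p3",(206,221))):
    im=cv2.imread(f"pics/{f}.png").astype(int);w=36;s=im[y-w:y+w,x-w:x+w]
    g=((s[...,2]>190)&(s[...,2]-s[...,0]>75)).astype(np.uint8);g=cv2.morphologyEx(g,cv2.MORPH_OPEN,np.ones((3,3),np.uint8))
    z=np.load(f"pics/{f}.npz");cm=cam("wrist",dict(tcp_pos=z['p'],eef_rot=z['r']))
    # bore mouth: dark lead-in edge; use outer face hull of the component nearest the centre
    k,l,st,c=cv2.connectedComponentsWithStats(g);j=1+np.argmax(st[1:,4])
    e=cv2.fitEllipse(cv2.convexHull(max(cv2.findContours((l==j).astype(np.uint8),0,1)[0],key=len)))
    px=np.array(e[0])+[x-w,y-w];rs.append(ray(cm,px));print(f,np.round(px,1),np.round(e[1],1),np.round(plane(cm,px,135),1))
print(tri(rs))
bot.move_gripper(50)
xy=pt['rod'][:2]
bot.move_ptp([*xy,205],q(np.pi));bot.line_to([*xy,136],100);rep('at')
bot.move_gripper(10,45);rep('grip');bot.pause(.2)
bot.line_to([*xy,290],120);rep('up')
xy=pt['ub'][:2]
bot.move_ptp([*xy,290],q(np.pi));bot.line_to([*xy,278],60);bot.pause(.4);s=shot("pics/p4.png");rep('above')
side=bot.camera("side")[:,:,::-1]
cm=cam("wrist",s);tip=np.array(s['tcp_pos'])+[0,0,-131]
print('expected tip px wrist',proj(cm,tip),'side',proj(cam("side"),tip))
im=cv2.imread("pics/p4.png")
cv2.imwrite("pics/c4.png",np.hstack([cv2.resize(im[110:260,220:420],(400,300)),cv2.resize(side[90:240,185:385],(400,300))]))
E
```

```text
p2 [205.2 224.5] [43.2 49.4] [590.6  37.7 135. ]
p3 [204.4 222.5] [43.5 49.8] [591.8  37.7 135. ]
(array([591.37918746,  37.64610312, 134.68478831]), [0.5, 0.5])
at t32.8 [ 533.9 -419.   136.7] F [-0.1 -0.2  0.7] w50.1 ff 0.0
grip t33.4 [ 533.5 -419.   136.2] F [ 0.1 -0.6  0.9] w18.9 ff 45.0
up t35.1 [ 533.1 -418.6  288.9] F [ 0.4  0.3 -1.3] w19.2 ff 45.0
above t37.6 [591.3  38.8 278.1] F [-0.7  0.1 -2. ] w19.1 ff 45.0
expected tip px wrist [319.869213   195.49776536] side [281.28926288 225.52213403]
```

View pics/c4.png

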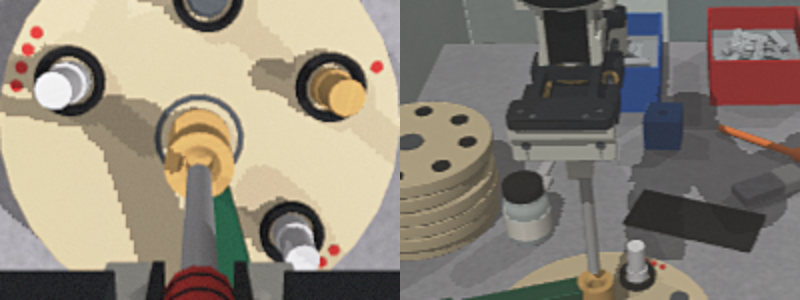

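```bash
python3 - <<'E'
from h import *
im=cv2.imread("pics/p4.png");st=bot.read_state()
a=cv2.resize(im[165:225,290:350],(300,300),interpolation=0)
side=bot.camera("side")[:,:,::-1].copy();cv2.imwrite("pics/side4.png",side)
b=cv2.resize(side[170:245,262:302],(160,300),interpolation=0)
c=cv2.resize(side[80:230,300:470],(340,300))
o=cv2.imread("pics/side0.png")
d=cv2.resize(o[80:230,300:470],(340,300))
t=bot.camera("top")[:,:,::-1];t0=cv2.imread("pics/top0.png")
e=np.hstack([t0[150:310,370:600],t[150:310,370:600]])
cv2.imwrite("pics/c5.png",np.vstack([np.hstack([a,b,c]),np.hstack([d,cv2.resize(e,(460,160)),])  if 0 else np.hstack([d,np.vstack([cv2.resize(e,(460,160)),np.zeros((140,460,3),np.uint8)])])]))
E
```

```text
(no output)
```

View pics/c5.png

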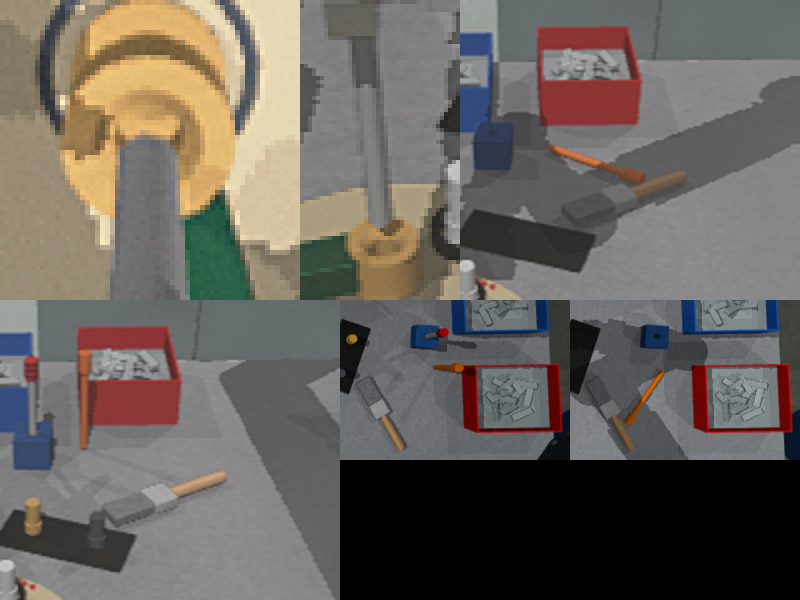

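```bash
python3 - <<'E'
from h import *
s=cam("side");p=np.array([591.2,38.3,147]);print([np.round(proj(s,p+[0,0,z]),1) for z in(0,100,-12)])
for z in (265,255,245,230,215,205,198,190):
    bot.line_to([591.3,38.3,z],40);st=rep(z)
    if np.linalg.norm(st['contact_force'])>10:print("STOP");break
E
```

```text
[array([281.4, 225.4]), array([277.2, 185.4]), array([281.8, 229.8])]
265 t38.2 [591.2  38.2 264.7] F [ 0.1  0.9 -2.3] w18.9 ff 45.0
255 t38.6 [591.1  38.2 254.7] F [-1.  -1.2 -1.9] w19.3 ff 45.0
245 t39.0 [591.2  38.2 244.7] F [-0.6 -0.  -1.7] w19.0 ff 45.0
230 t39.5 [591.3  38.2 229.8] F [-0.1 -0.1 -1.5] w19.1 ff 45.0
215 t40.0 [591.2  38.2 214.8] F [ 0.2 -0.1 -1.4] w19.4 ff 45.0
205 t40.4 [591.1  38.2 204.7] F [ 0.6  0.2 -0.2] w19.1 ff 45.0
198 t40.8 [591.1  38.2 197.6] F [ 0.1 -0.4 -2. ] w19.0 ff 45.0
190 t41.1 [591.1  38.2 189.6] F [-0.6 -0.3 -1.9] w19.2 ff 45.0
```

Threading freely with the tip now at about 59 mm; continuing to the final depth.

```bash
python3 - <<'E'
from h import *
for z in (180,165,153):
    bot.line_to([591.3,38.3,z],40);st=rep(z)
    if np.linalg.norm(st['contact_force'])>10:print("STOP");break
bot.pause(.5);rep()
im=bot.camera("side")[:,:,::-1];cv2.imwrite("pics/c6.png",cv2.resize(im[150:310,180:420],(780,520)))
E
```

```text
180 t41.5 [591.1  38.2 179.6] F [ 0.2 -0.3 -0.6] w18.7 ff 45.0
165 t42.0 [591.2  38.2 164.8] F [-0.6  0.5 -2.3] w19.0 ff 45.0
153 t42.5 [591.2  38.2 152.7] F [ 1.1 -0.3 -1.5] w19.3 ff 45.0
 t43.0 [591.3  38.3 153.1] F [ 0.  -0.8 -1.4] w19.0 ff 45.0
```

View pics/c6.png

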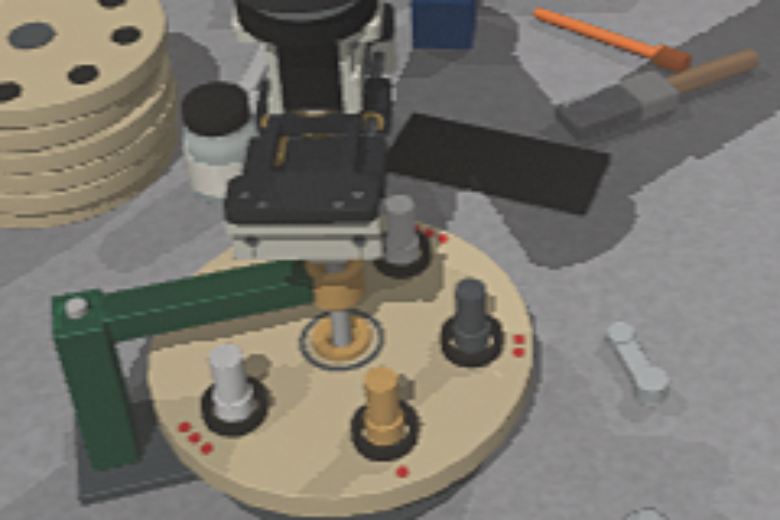

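The picture shows the rod passing from the upper bushing (about 338,285) into the lower one (342,335). The brass plug stands at the one-dot pocket and the dark plug at the two-dot pocket. Handing in.

```bash
python3 -c "
from plant import bot
print(bot.close_job())"
```

```text
the job is handed in; nothing more can be done
None
```

The job was handed in at about 43 s: both plugs stand in their marked pockets and the rod is held through both bushings with its tip about 22 mm above the table, but the orange look-alike rod, which was to be left alone, got knocked over, probably by my gripper, and now lies beside the brush; the brush looks unmoved in the camera images, and no verdict came back.

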